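# Reset the tripped wax heater

## Task

The wax heater's overheat cut-out has tripped. Swing its yellow splash cover aside, press the sunken red reset key down with a fingertip until it is fully in, swing the cover fully back over the well, and then switch the heater on at its red rocker. Leave the thermostat at its setting, and do not move the pan lid or anything else on the table.

Things in the scene. Friction and masses are not known exactly. Their poses are not given: they have to be found in the camera images.
- heater: Electric wax heater, fixed, green casing 395 x 360 mm. Origin: centre of its underside; x from front to back, y to its left, z up. Its front 155 mm is a low console: a flat steel deck 160 x 360 mm rising 8 deg to the back, deck middle at x -120 mm, 98 mm up. On the deck, left (+y) to right: splash cover over the reset well, thermostat knob, rocker. Behind: casing 118 mm high with lidded pan.
- reset_well (a point): Centre of the well's mouth, level with the deck, 90 mm left of the deck's middle and 30 mm down the slope. Deck axes: x up the slope, y left, z square out of the deck. Round well, 48 mm wide, 20 mm deep, black rim 1 mm high. In it stands the round red reset key, 22 mm wide, its flat top 10 mm below the mouth when tripped, 16 mm when fully in. At first hidden by the cover.
- reset_key (a joint): Travel of the reset key in m: 0 = up (tripped), 0.006 = fully in, at its stop (reset). It moves with a friction of about 4 N and stays where it is left, so it must be pressed right to its stop (over 0.005).
- splash_cover (a joint): Angle of the splash cover, rad. 0 = shut, centred over the well, at a stop; grows as the disc swings to the left and up the slope (clockwise from above) to a stop at 1.75. The well is fully clear above 1.25; under 0.15 counts as shut. Light friction, under 1 N at the stud; stays where it is left. May start ajar, up to 0.25.
- cover_pivot (a point): Pivot of the splash cover: a brass screw 48 mm up the slope (+x of the deck) from the centre of the well, this point on the upper face of the cover, 4.5 mm above the deck. Same axes as reset_well; the cover turns about z.
- cover_stud (a point): Top of the black finger stud on the splash cover, 12 mm wide, standing 18 mm above the cover's face, 55 mm from the pivot. Cover: yellow disc 62 mm wide, centred 48 mm from the pivot, on a 22 mm wide arm, 2.5 mm thick, 2 mm above the deck. A fingertip set down beside the stud pushes the cover round. The point turns with the cover.
- power_rocker (a joint): Power rocker in rad: 0 = off (its up-slope half stands up), 0.36 = on (its up-slope half lies down, level with the deck). It takes about 3 N on the raised end and stays where it is left, so press that end right down (over 0.3).
- rocker_on_end (a point): Point on the top face of the up-slope half of the red rocker, 14 mm from its axis, mid-width: where to press for on. Moves with the rocker; 10 mm above the deck when off, 5 mm when on. The rocker is 42 mm long (along the slope), 28 mm wide, in a black frame 54 x 40 mm, 3.5 mm high.
- rocker_mid (a point): Middle of the rocker on its axis, 5 mm above the deck, 115 mm right of the deck's middle and 20 mm down the slope from it. Same axes as reset_well.
- thermostat_pointer (a point): Outer end of the white pointer line on top of the black thermostat knob, 19 mm from its axis; turns with the knob. The knob is 44 mm wide on a 68 mm grey plate and stands 36 mm above the deck; its axis is 10 mm right of the deck's middle and 20 mm down the slope. Leave it at its setting.
- pan_lid: Aluminium lid with a knob, loose on the heater's pan, 220 mm in diameter and 38 mm high, origin at the centre of its underside 130 mm above the table and 77 mm behind the heater's origin. Leave it.
- dye_jar: Dark blue jar with a black cap, 68 mm in diameter and 110 mm high, on the table left of the heater, origin at the centre of its underside. Leave it.
- copper_stamp: Copper printing stamp 85 x 85 mm, 77 mm high with its handle, on the table right of the heater, origin at the centre of its underside. Leave it.
- canting_a: Wax pen with wooden handle and copper cup, 165 mm long, 15 mm high, lying on the table in front of the console to the left, origin under its middle. Leave it.
- canting_b: A second wax pen, same size, in front of the console to the right. Leave it.
- saucepan: Grey saucepan with wooden handle, 144 mm in diameter, 75 mm high, at the far left of the table, origin at the centre of its underside. Leave it.
- wax_block: Brown wax block 100 x 65 x 35 mm at the far right of the table, origin at the centre of its underside. Leave it.

How it is judged (in metres and radians):
On the way, in this order (a step that is already met when the one before it is completed fails the run):
1. the splash cover is swung clear of the well (value of joint splash_cover above 0.9 rad and value of joint power_rocker below 0.1 rad), for 0.1 s.
2. the reset key is pressed fully in while the rocker is still off (value of joint reset_key above 0.005 m and value of joint power_rocker below 0.1 rad), for 0.2 s.
3. the cover is back over the well, the rocker still off (value of joint splash_cover below 0.15 rad and value of joint power_rocker below 0.1 rad), for 0.1 s.
4. the rocker is switched on (value of joint power_rocker above 0.3 rad), for 0.2 s.
At the end, for the whole second after the job is handed in: The reset key is fully in (over 5 of its 6 mm), the splash cover is shut over the well (under 0.15 rad), the rocker is on (over 0.3 rad), the thermostat pointer is within 5 mm of where it was and every bystander within 20 mm (value of joint reset_key above 0.005 m and value of joint splash_cover below 0.15 rad and value of joint power_rocker above 0.3 rad and distance of thermostat_pointer from where it was at the start of the episode below 0.005 m and distance of each of pan_lid, dye_jar, copper_stamp, canting_a, canting_b, saucepan, wax_block from where it was at the start of the episode below 0.02 m); the robot touches nothing.
It fails at once if the thermostat was turned (distance of thermostat_pointer from where it was at the start of the episode above 0.005 m).
It fails at once if a bystander was lifted, carried or pushed over 20 mm (distance of any of pan_lid, dye_jar, copper_stamp, canting_a, canting_b, saucepan, wax_block from where it was at the start of the episode above 0.02 m).
It also fails if it takes over 58 s, if anything falls off the work surface, if the arm or the gripper's body presses on something with over 40 N, if the wrist force passes 120 N, or if a joint passes its speed limit or range.

## Robot

A 7-joint arm with a two-finger parallel gripper is mounted at the origin on the work surface. World frame = base frame: x ahead of the robot, y to its left, z up, the work surface at z = 0. Lengths are in m, angles in degrees, forces in N, time in s.
With the tool pointing down it reaches from about 0.425 to 0.875 m from the base axis. Payload 4.7 kg.
Tool frame: the origin (TCP) lies at the very end of the fingers, on their centre line; the grasp point (between the pads) lies env.hold_point_z behind it (env.hold_point_z is the distance from the TCP to the grasp point, in m); z points along the fingers, y is the line along which they close (so a half turn about z gives the same grasp; the last joint's range is limited). The gripper opens to 87 mm and grips with 3 to 60 N. Pads are 19 mm wide; open, the fingers measure 117 mm over their backs; the gripper's body (75 mm by 190 mm) begins 51 mm behind the grasp point.
Start: joints at [-63.593, 18.392, -4.016, 83.108, 1.295, 78.541, -3.26], TCP at [0.281, 0.586, 0.223] pointing down, gripper open.
Joint ranges: [-163.93, 163.93], [-17.29, 119.83], [-79.2, 71.16], [3.27, 140.29], [-89.18, 269.18], [5.43, 117.66], [-154.24, 154.24]. Speed limits (degrees/s): [147.25, 147.25, 180, 180, 180, 180, 180].

## Interface

Orientations are given as [roll, pitch, yaw] about the fixed x, y, z axes, in that order (R = Rz(yaw) Ry(pitch) Rx(roll)).
In Python, from cell import env gives the robot as it stands.
- The arm moves only by the shell command python3 -m jog 'ROWS' [FORCE]. ROWS is JSON, a list of rows, each an object with "dp": the shift along the tool's x, y, z in cm, a list of three; "twist": the turn about the tool's z in degrees; "fingers": the opening, from 0 (shut) to 1 (fully open). A call has 1 to 8 rows; each row is the pose to reach, as a shift and turn from the pose commanded when the call began, along the tool's axes at that moment; what a row does not reach only later rows make up. A row lasts 1/8 s, in which the tool goes at most 62.5 mm and 10.7 degrees, less where a joint would pass 70% of its speed; a pose out of reach is approached as far as the arm can. A call with a gripper value outside its range is refused whole. The fingers move at their own pace and stop on an object; FORCE is the grip in N (left out, the last holds). Time passes only in rows, so rows that repeat a pose let the fingers close. It gives the time, the measured TCP pose, the force, the opening and the grip force at its end, in the units of the state.
- env.get_obs(): the state, without advancing time (a new reading comes with each control period).
- env.read_camera(name): name is "scene" or "top" or "wrist"; returns a dict with "pixels" (384x512x3 uint8, blue, green, red), "depth" (384x512 float32, m along the optical axis (not along the pixel's ray), 0 where there is no reading), "fx", "fy", "cx", "cy" (pixels), "rvec" (rotation vector, rad) and "tvec" (3), from world to camera coordinates, as OpenCV has them. Camera axes: x right, y down, z forward; pixel columns grow to the right and rows downward; lengths in m; the calibration is good to about 2 mm. A picture is of the moment at which its call begins.
- env.sign_off(): hands the job in; it is judged then, once.
The state is a dict: "time_s": time; "qpos": joint angles; "joint_velocities": joint speeds; "effort": joint torques, N m; "tool_pos": TCP position; "tool_rot": TCP orientation; "force": force on the tool from outside, world axes, zero at the start; "wrist_torque": the same for the moment, N m; "grip_width": finger opening in m; "grasp_force": force on a finger pad.
Only numpy, scipy, OpenCV 4.12 (cv2) and the standard library are available. Lean on these libraries where they do the work, as an engineer would, in place of code of your own. Each camera call takes 0.05 s, during which the arm holds its last target. There are 200 camera calls.

## Working session

There is one attempt and no reset: what is moved stays moved. The work goes in short steps, Python scripts to look and compute and a shell command to move; the robot and the scene stay as the last step left them, time stands still between calls to the robot, and variables do not carry over. Pictures are saved under pics/ and viewed, at most 10 in all, crops included, and the job is handed in when it is done.

```bash
mkdir -p pics; ls; cat > h.py <<'E'
import numpy as np, cv2
from cell import env
def cam(n):
    c=env.read_camera(n); c['R']=cv2.Rodrigues(np.array(c['rvec'],float))[0]; c['t']=np.array(c['tvec'],float).ravel(); return c
def pts(c,u,v):
    u=np.asarray(u);v=np.asarray(v);d=c['depth'][v,u]
    P=np.stack([(u-c['cx'])/c['fx']*d,(v-c['cy'])/c['fy']*d,d],-1)
    return (P-c['t'])@c['R']
def ray(c,u,v,z):
    d=c['R'].T@np.array([(u-c['cx'])/c['fx'],(v-c['cy'])/c['fy'],1]); o=-c['R'].T@c['t']
    return o+d*(z-o[2])/d[2]
def proj(c,P):
    q=c['R']@np.asarray(P)+c['t']; return c['fx']*q[0]/q[2]+c['cx'],c['fy']*q[1]/q[2]+c['cy']
E
python3 - <<'E'
from h import *
o=env.get_obs(); print(o['time_s'],o['tool_pos'],o['tool_rot'],o['force'],o['grip_width'],env.hold_point_z)
for n in('top','scene'):
    c=cam(n); cv2.imwrite(f'pics/{n}0.png',c['pixels']); print(n,c['fx'],-c['R'].T@c['t'],c['R'][2])
E
```

```text
pics
0.0 [0.28070297 0.58566868 0.22145663] [-1.79892228e+02  6.40694590e-03  1.54396110e+02] [0.84807235 0.37232954 0.33792532] 0.0870049146589674 0.0187
top 380.8349481349396 [ 0.37243547 -0.02677022  1.31849746] [ 0.18345567 -0.00355691 -0.98302155]
scene 374.2170099618915 [ 1.32823734 -0.64255408  1.27311923] [-0.48094201  0.42104979 -0.76903307]
```

View pics/top0.png

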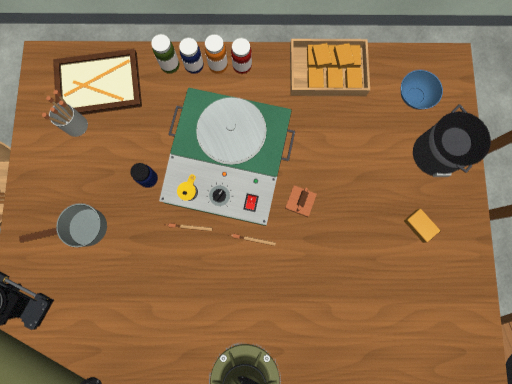

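View pics/scene0.png

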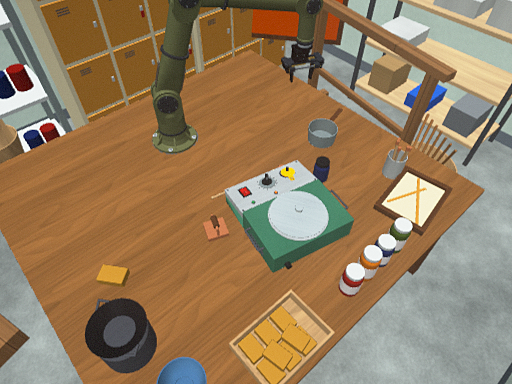

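The top view shows the heater with its console toward the robot. The yellow cover is at about (187,188), the knob at (219,195) and the red rocker at (251,202). The scene view agrees, and the arm is off to the left.

```bash
cat > deck.py <<'E'
from h import *
def find(c):
    im=c['pixels'];hsv=cv2.cvtColor(im,cv2.COLOR_BGR2HSV)
    m=((hsv[...,1]<40)&(hsv[...,2]>140)).astype(np.uint8)
    box=np.zeros_like(m);box[150:228,155:285]=1;m*=box
    n,l,s,_=cv2.connectedComponentsWithStats(m);k=1+np.argmax(s[1:,4]);m=(l==k)
    v,u=np.nonzero(m);P=pts(c,u,v);P=P[c['depth'][v,u]>0]
    for i in range(4):
        A=np.c_[P[:,:2],np.ones(len(P))];co=np.linalg.lstsq(A,P[:,2],rcond=None)[0];r=P[:,2]-A@co
        P=P[abs(r)<max(.003,1.5*r.std())]
    return P,co,m
E
python3 - <<'E'
from deck import *
c=cam('top');P,co,m=find(c)
print(len(P),co,np.degrees(np.arctan(np.hypot(*co[:2]))),'yaw',np.degrees(np.arctan2(co[1],co[0])))
r=cv2.minAreaRect((P[:,:2]*1000).astype(np.float32));print(r)
hsv=cv2.cvtColor(c['pixels'],cv2.COLOR_BGR2HSV)
def col(h0,h1,name,box):
    q=cv2.inRange(hsv,(h0,140,100),(h1,255,255));z=np.zeros_like(q);z[box]=q[box]
    v,u=np.nonzero(z);print(name,len(u),u.mean(),v.mean());return u.mean(),v.mean()
b=np.s_[150:225,160:280]
for n,h0,h1,h in(('yellow',22,34,.0045),('red',0,6,.007)):
    u,v=col(h0,h1,n,b);z=.1
    for i in range(6):
        p=ray(c,u,v,z);z=co@[p[0],p[1],1]+h
    print(p)
x=c['pixels'][155:230,150:290];cv2.imwrite('pics/crop0.png',cv2.resize(x,None,fx=5.6,fy=5.6,interpolation=cv2.INTER_CUBIC))
E
```

```text
3335 [ 0.13778821 -0.03282527  0.01640618] 8.061986011147525 yaw -13.39979810777347
((607.6216430664062, 90.1580581665039), (359.186279296875, 157.11526489257812), 77.65774536132812)
yellow 304 186.72368421052633 188.96381578947367
[0.60667917 0.18956301 0.09827696]
red 118 250.61864406779662 201.90677966101694
[ 0.56444653 -0.01903775  0.10180518]
```

View pics/crop0.png

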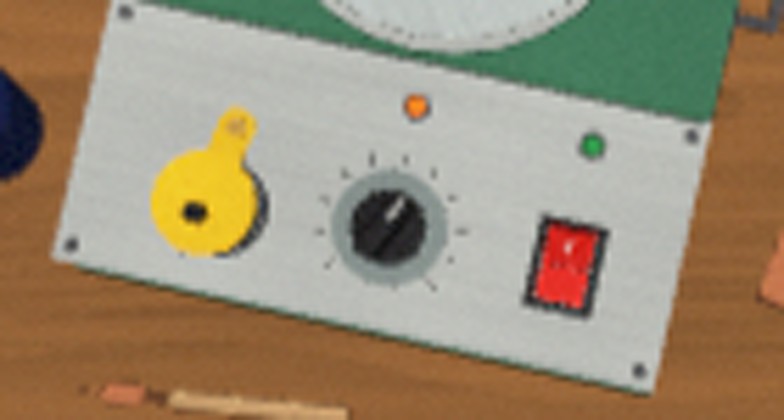

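The crop shows the cover slightly ajar. The black stud is at about (184.6,192.9) full-frame and the pivot at about (192,177), with the rocker's up-slope half raised. Next I compute the targets.

```bash
cat > geo.py <<'E'
from h import *
psi=np.radians(-12.5);a=np.radians(8)
Rz=cv2.Rodrigues(np.array([0,0,psi]))[0];Ry=cv2.Rodrigues(np.array([0,-a,0]))[0];D=Rz@Ry
co=np.array([0.13778821,-0.03282527,0.01640618])
mid=np.array([.6076,.0902,0]);mid[2]=co@[mid[0],mid[1],1]
def W(x,y,z):return mid+D@np.array([x,y,z])/1000.
def stud(th,h=22.5):return W(18-55*np.cos(th),90+55*np.sin(th),h)
def delta(target,yaw=None):
    o=env.get_obs();R=None
    r,p,y=np.radians(o['tool_rot']);M=lambda v:cv2.Rodrigues(np.array(v,float))[0]
    R=M([0,0,y])@M([0,p,0])@M([r,0,0])
    d=R.T@(np.asarray(target)-o['tool_pos'])*100
    s='' if yaw is None else f' twist {-((yaw-o["tool_rot"][2]+180)%360-180):.1f}'
    print('dp cm',d.round(2),s)
E
python3 - <<'E'
from geo import *
print('mid',mid,'well',W(-30,90,0),'pivot',W(18,90,4.5),'rock',W(-20,-115,5))
c=cam('top');z=.12
for i in range(6):
    p=ray(c,184.6,192.9,z);z=co@[p[0],p[1],1]+.0225
q=(D.T@(p-mid))*1000;print('stud',p,q,'theta',np.arctan2(q[1]-90,18-q[0]),np.hypot(q[1]-90,18-q[0]))
t=stud(.2);t[2]=.22;delta(t,167.5)
E
```

```text
mid [0.6076     0.0902     0.09716546] well [0.59807572 0.18449664 0.09299026] pivot [0.64387044 0.17434419 0.10412678] rock [ 0.56269418 -0.01763676  0.09933334]
stud [0.59075788 0.19312365 0.11396632] [-36.00460364  96.83864359  22.02608673] theta 0.12596033478331994 54.435872919765806
dp cm [-44.84 -21.63   0.22]  twist -13.1
```

```bash
python3 -m jog '[{"dp":[-5.6,-2.7,0],"twist":-6,"fingers":0.5},{"dp":[-11.2,-5.4,0],"twist":-13,"fingers":0.5},{"dp":[-16.8,-8.1,0],"twist":-13,"fingers":0.5},{"dp":[-22.4,-10.8,0],"twist":-13,"fingers":0.5},{"dp":[-28,-13.5,0],"twist":-13,"fingers":0.5},{"dp":[-33.6,-16.2,0],"twist":-13,"fingers":0.5},{"dp":[-39.2,-18.9,0],"twist":-13,"fingers":0.5},{"dp":[-44.8,-21.6,0],"twist":-13,"fingers":0.5}]'
python3 -m jog '[{"dp":[0,0,0],"twist":0,"fingers":0.5},{"dp":[0,0,0],"twist":0,"fingers":0.5}]'
python3 - <<'E'
from geo import *
o=env.get_obs();print(o['qpos'],o['tool_pos'],o['tool_rot'],o['force'])
c=cam('wrist');cv2.imwrite('pics/w1.png',c['pixels'])
for n,p in(('stud',stud(.13)),('piv',W(18,90,4.5)),('well',W(-30,90,4.5)),('rock',W(-20,-115,5)),('knob',W(-20,-10,36))):print(n,proj(c,p))
E
```

```text
time_s: 1.2
tool_pos: [0.5925, 0.1963, 0.2226]
tool_rot: [180.0, 0.0, 167.4]
force: [0.9, 0.9, -0.7]
grip_width: 0.0435
grasp_force: 0.0
time_s: 1.45
tool_pos: [0.5912, 0.1982, 0.2222]
tool_rot: [180.0, -0.1, 167.4]
force: [-1.1, 0.7, -0.7]
grip_width: 0.0436
grasp_force: 0.0
[-30.24384528  15.12493106  11.31568515  87.63613174  -3.05770023
  77.57671562  58.73278127] [0.59122371 0.19821151 0.22221303] [ 1.79977369e+02 -6.08196747e-02  1.67382872e+02] [-1.11535931  0.72654492 -0.68088361]
stud (np.float64(252.44568934845088), np.float64(193.0162501132843))
piv (np.float64(246.32513486657257), np.float64(240.8513741367507))
well (np.float64(245.98254772563), np.float64(196.68739739390656))
rock (np.float64(51.02733585850436), np.float64(206.4230900746334))
knob (np.float64(138.85554763535276), np.float64(212.57629598532355))
```

View pics/w1.png

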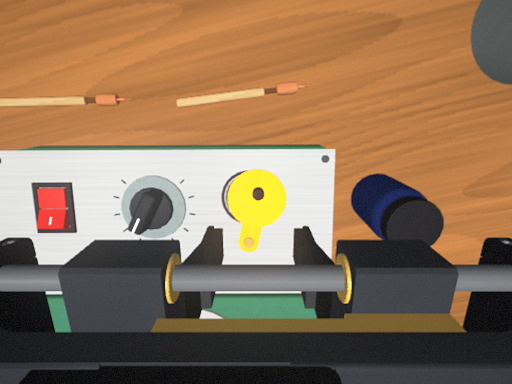

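The wrist view shows the stud at (258,193), the pivot at (248,242) and the rocker at (53,207). My model is off by about 2 px toward +Y, and the cover sits at about 0.18 rad. I correct for that and grip the stud.

```bash
sed -i "s/^def W/mid=mid+D@np.array([0,.0017,0])\ndef W/" geo.py
python3 - <<'E'
from geo import *
t=stud(.18,22.5-11);print(t);delta(t,167.5-10.3)
E
```

```text
[0.59310384 0.19742585 0.1035278 ]
dp cm [-0.28 -0.14 11.87]  twist 10.3
```

```bash
python3 -m jog '[{"dp":[-0.2,-0.1,4],"twist":10,"fingers":0.5},{"dp":[-0.2,-0.1,8],"twist":10,"fingers":0.5},{"dp":[-0.2,-0.1,10.5],"twist":10,"fingers":0.5},{"dp":[-0.2,-0.1,11.8],"twist":10,"fingers":0.5},{"dp":[-0.2,-0.1,11.8],"twist":10,"fingers":0.5}]'
python3 - <<'E'
from geo import *
o=env.get_obs();print(o['tool_pos'],o['force']);delta(stud(.18,11.5))
E
```

```text
time_s: 2.12
tool_pos: [0.5924, 0.1976, 0.1041]
tool_rot: [-180.0, -0.1, 157.5]
force: [-0.9, 0.1, -0.4]
grip_width: 0.0435
grasp_force: 0.0
[0.59240229 0.19756605 0.10410647] [-0.90071792  0.10614534 -0.35489033]
dp cm [-0.07  0.01  0.06]
```

```bash
python3 -m jog '[{"dp":[0,0,0],"twist":0,"fingers":0},{"dp":[0,0,0],"twist":0,"fingers":0},{"dp":[0,0,0],"twist":0,"fingers":0},{"dp":[0,0,0],"twist":0,"fingers":0},{"dp":[0,0,0],"twist":0,"fingers":0}]' 4
python3 - <<'E'
from geo import *
o=env.get_obs();p0=o['tool_pos'];r,p,y=np.radians(o['tool_rot'])
for th0 in(.18,):
  for th in np.arange(.18,1.6,.18):
    d=stud(th,11.5)-stud(th0,11.5)
    print(round(th,2),(np.array([d@[np.cos(y),np.sin(y),0],d@[np.sin(y),-np.cos(y),0],-d[2]])*100).round(2),round(np.degrees(th-th0),1))
E
```

```text
time_s: 2.75
tool_pos: [0.5935, 0.1966, 0.105]
tool_rot: [180.0, 0.0, 157.4]
force: [-0.3, 0.1, 1.7]
grip_width: 0.0115
grasp_force: 4.0
0.18 [ 0.  0. -0.] 0.0
0.36 [-0.09  0.98 -0.04] 10.3
0.54 [-0.35  1.93 -0.1 ] 20.6
0.72 [-0.78  2.82 -0.18] 30.9
0.9 [-1.36  3.62 -0.28] 41.3
1.08 [-2.07  4.3  -0.39] 51.6
1.26 [-2.89  4.83 -0.52] 61.9
1.44 [-3.79  5.21 -0.65] 72.2
```

The stud is held (11.5 mm opening). Now I swing the cover open.

```bash
python3 -m jog '[{"dp":[-0.1,1,-0.05],"twist":10,"fingers":0},{"dp":[-0.35,1.95,-0.1],"twist":20,"fingers":0},{"dp":[-0.8,2.8,-0.2],"twist":30,"fingers":0},{"dp":[-1.35,3.6,-0.3],"twist":40,"fingers":0},{"dp":[-2.05,4.3,-0.4],"twist":50,"fingers":0},{"dp":[-2.9,4.85,-0.5],"twist":60,"fingers":0},{"dp":[-3.8,5.2,-0.65],"twist":70,"fingers":0},{"dp":[-4.1,5.3,-0.7],"twist":75,"fingers":0}]'
python3 -m jog '[{"dp":[0,0,0],"twist":0,"fingers":0.4},{"dp":[0,0,0],"twist":0,"fingers":0.4},{"dp":[0,0,-4],"twist":0,"fingers":0.4},{"dp":[0,0,-8],"twist":-10,"fingers":0},{"dp":[0,0,-10],"twist":-10,"fingers":0},{"dp":[0,0,-10],"twist":-10,"fingers":0}]'
python3 - <<'E'
from geo import *
w=W(-30,90,0);print(w);t=w.copy();t[2]=.2;delta(t,167.5)
c=cam('top');cv2.imwrite('pics/t2.png',cv2.resize(c['pixels'][145:235,140:290],None,fx=5,fy=5,interpolation=cv2.INTER_CUBIC))
E
```

```text
time_s: 3.75
tool_pos: [0.6519, 0.2296, 0.1116]
tool_rot: [180.0, 0.0, 82.2]
force: [-0.7, 0.2, 0.5]
grip_width: 0.0122
grasp_force: 4.1
time_s: 4.5
tool_pos: [0.6523, 0.2297, 0.213]
tool_rot: [179.8, -0.1, 92.3]
force: [0.2, 0.6, -0.8]
grip_width: 0.0123
grasp_force: 0.0
[0.59844367 0.18615634 0.09299026]
dp cm [-4.14 -5.55  1.28]  twist -75.2
```

```bash
python3 -m jog '[{"dp":[-1,-1,0],"twist":-10,"fingers":0},{"dp":[-2,-2,0],"twist":-20,"fingers":0},{"dp":[-3,-3,0],"twist":-30,"fingers":0},{"dp":[-4,-5,0],"twist":-40,"fingers":0},{"dp":[-4.1,-5.5,0],"twist":-50,"fingers":0},{"dp":[-4.1,-5.5,0],"twist":-60,"fingers":0},{"dp":[-4.1,-5.5,0],"twist":-70,"fingers":0},{"dp":[-4.1,-5.5,0],"twist":-75,"fingers":0}]'
python3 -m jog '[{"dp":[0,0,0],"twist":0,"fingers":0}]'
python3 - <<'E'
from geo import *
c=cam('wrist');cv2.imwrite('pics/w3.png',c['pixels'])
for n,p in(('piv',W(18,90,4.5)),('well',W(-30,90,1)),('key',W(-30,90,-10)),('rock',W(-20,-115,5)),('stud',stud(1.5))):print(n,proj(c,p))
h=cv2.cvtColor(c['pixels'],cv2.COLOR_BGR2HSV);q=cv2.inRange(h,(0,140,80),(6,255,255))|cv2.inRange(h,(175,140,80),(180,255,255))
n,l,s,k=cv2.connectedComponentsWithStats(q);print([(s[i],k[i]) for i in range(1,n) if s[i,4]>80])
delta(W(-30,90,0),167.5)
E
```

```text
time_s: 5.55
tool_pos: [0.5969, 0.1861, 0.2088]
tool_rot: [-179.9, -0.2, 167.5]
force: [-0.0, 0.0, 0.1]
grip_width: 0.0007
grasp_force: 0.0
time_s: 5.68
tool_pos: [0.5972, 0.1861, 0.2093]
tool_rot: [-179.9, -0.2, 167.3]
force: [-0.4, -0.1, -0.4]
grip_width: 0.0005
grasp_force: 0.0
piv (np.float64(258.0316150903735), np.float64(239.16186607173765))
well (np.float64(257.9193027128766), np.float64(192.149314028172))
key (np.float64(257.94137827783965), np.float64(190.6655720429758))
rock (np.float64(53.271623378847096), np.float64(203.0520845854669))
stud (np.float64(315.32145487451606), np.float64(240.82839482982416))
[(array([248, 182,  21,  20, 332], dtype=int32), array([257.7560241, 191.5813253])), (array([  37,  184,   33,   43, 1238], dtype=int32), array([ 51.99030695, 205.06462036]))]
dp cm [-0.13  0.04 11.66]  twist -0.2
```

View pics/w3.png

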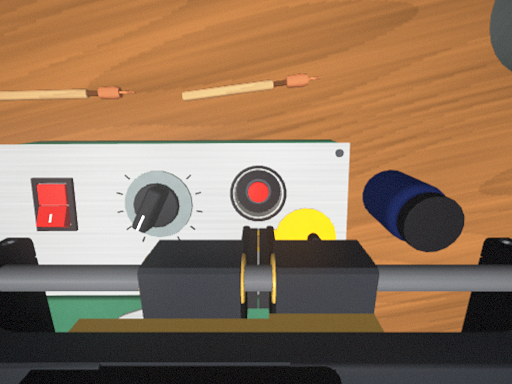

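The cover is clear and the red key shows at (257.8,191.6), within 1 px of the prediction. Pressing now.

```bash
python3 -m jog '[{"dp":[-0.1,0,5],"twist":0,"fingers":0},{"dp":[-0.1,0,9.5],"twist":0,"fingers":0},{"dp":[-0.1,0,11.5],"twist":0,"fingers":0},{"dp":[-0.1,0,12.2],"twist":0,"fingers":0},{"dp":[-0.1,0,12.6],"twist":0,"fingers":0},{"dp":[-0.1,0,12.9],"twist":0,"fingers":0},{"dp":[-0.1,0,13.1],"twist":0,"fingers":0},{"dp":[-0.1,0,13.1],"twist":0,"fingers":0}]'
```

```text
time_s: 6.72
tool_pos: [0.6008, 0.1864, 0.082]
tool_rot: [179.9, 0.2, 167.4]
force: [1.2, -0.6, 4.5]
grip_width: 0.0006
grasp_force: 1.9
```

```bash
python3 -m jog '[{"dp":[0,0,0.2],"twist":0,"fingers":0},{"dp":[0,0,0.4],"twist":0,"fingers":0},{"dp":[0,0,0.6],"twist":0,"fingers":0},{"dp":[0,0,0.6],"twist":0,"fingers":0}]'; python3 -m jog '[{"dp":[0,0,0.2],"twist":0,"fingers":0},{"dp":[0,0,0.4],"twist":0,"fingers":0},{"dp":[0,0,0.4],"twist":0,"fingers":0}]'
```

```text
time_s: 7.22
tool_pos: [0.6011, 0.1864, 0.0788]
tool_rot: [179.9, 0.2, 167.4]
force: [-3.3, -0.8, 21.2]
grip_width: 0.0004
grasp_force: 10.5
time_s: 7.6
tool_pos: [0.6012, 0.1864, 0.0783]
tool_rot: [179.8, 0.2, 167.4]
force: [-10.9, -3.7, 38.7]
grip_width: 0.0005
grasp_force: 19.5
```

The force is rising at the predicted stop height, so I retract and check the key depth.

```bash
python3 -m jog '[{"dp":[0,0,-2],"twist":0,"fingers":0},{"dp":[0,0,-7],"twist":0,"fingers":0},{"dp":[0,0,-12],"twist":0,"fingers":0},{"dp":[0,0,-14],"twist":0,"fingers":0},{"dp":[0,0,-14],"twist":0,"fingers":0.4},{"dp":[0,0,-14],"twist":0,"fingers":0.4}]'
python3 - <<'E'
from geo import *
c=cam('wrist')
h=cv2.cvtColor(c['pixels'],cv2.COLOR_BGR2HSV);q=cv2.inRange(h,(0,140,80),(6,255,255))|cv2.inRange(h,(175,140,80),(180,255,255))
n,l,s,k=cv2.connectedComponentsWithStats(q)
for i in range(1,n):
    if s[i,4]>80:
        v,u=np.nonzero(l==i);P=pts(c,u,v);print(k[i],s[i],np.median((P-mid)@D,axis=0)*1000)
y=cv2.inRange(h,(22,140,100),(34,255,255));v,u=np.nonzero(y);P=pts(c,u,v);print(np.median((P-mid)@D,axis=0)*1000)
t=stud(1.5,11.5);t[2]=.2;delta(t,82.4)
E
```

```text
time_s: 8.35
tool_pos: [0.5979, 0.1858, 0.2079]
tool_rot: [-179.9, -0.2, 167.4]
force: [0.2, 1.0, -0.6]
grip_width: 0.0133
grasp_force: 0.0
[257.93987342 190.51898734] [248 181  21  20 316] [-28.92737524  89.90795505 -14.458155  ]
[ 51.05668016 204.95870445] [  35  183   34   44 1235] [ -17.6324804  -113.73968595    7.27475006]
[  5.03605046 130.94088376   6.23177963]
dp cm [-4.25  5.54  0.75]  twist 85.0
```

The key reads about −16 mm after bias correction (the cover reads 1.7 mm high), so it is fully in. Next I go back to the stud.

```bash
python3 -m jog '[{"dp":[-1,1,0],"twist":10.6,"fingers":0.45},{"dp":[-2,2,0],"twist":21.2,"fingers":0.45},{"dp":[-3,3,0],"twist":31.8,"fingers":0.45},{"dp":[-4,4,0],"twist":42.4,"fingers":0.45},{"dp":[-4.25,5.5,0],"twist":53,"fingers":0.45},{"dp":[-4.25,5.5,0],"twist":63.6,"fingers":0.45},{"dp":[-4.25,5.5,0],"twist":74,"fingers":0.45},{"dp":[-4.25,5.5,0],"twist":84.5,"fingers":0.45}]'
python3 -m jog '[{"dp":[0,0,0],"twist":0.5,"fingers":0.45},{"dp":[0,0,0],"twist":0.5,"fingers":0.45}]'
python3 - <<'E'
from geo import *
delta(stud(1.5,11.5),82.4)
E
```

```text
time_s: 9.4
tool_pos: [0.6518, 0.2302, 0.208]
tool_rot: [-179.8, 0.1, 82.5]
force: [-0.3, 0.3, -0.4]
grip_width: 0.0394
grasp_force: 0.0
time_s: 9.65
tool_pos: [0.6522, 0.2304, 0.2094]
tool_rot: [-179.9, 0.1, 82.6]
force: [-0.3, 0.1, -0.1]
grip_width: 0.0389
grasp_force: 0.0
dp cm [ 0.02 -0.07  9.88]  twist 0.2
```

```bash
python3 -m jog '[{"dp":[0,-0.1,4],"twist":0,"fingers":0.45},{"dp":[0,-0.1,8],"twist":0,"fingers":0.45},{"dp":[0,-0.1,9.8],"twist":0,"fingers":0.45},{"dp":[0,-0.1,9.8],"twist":0,"fingers":0.45},{"dp":[0,-0.1,9.8],"twist":0,"fingers":0},{"dp":[0,-0.1,9.8],"twist":0,"fingers":0},{"dp":[0,-0.1,9.8],"twist":0,"fingers":0},{"dp":[0,-0.1,9.8],"twist":0,"fingers":0}]' 4
python3 - <<'E'
from geo import *
o=env.get_obs();y=np.radians(o['tool_rot'][2])
for th in(1.3,1.12,.94,.76,.58,.4,.22,.04,0):
    d=stud(th,11.5)-stud(1.5,11.5)
    print(th,(np.array([d@[np.cos(y),np.sin(y),0],d@[np.sin(y),-np.cos(y),0],-d[2]])*100).round(2),round(np.degrees(th-1.5),1))
E
```

```text
time_s: 10.65
tool_pos: [0.652, 0.2308, 0.1133]
tool_rot: [180.0, -0.0, 82.4]
force: [-0.5, 0.4, 2.1]
grip_width: 0.0121
grasp_force: 4.0
1.3 [-0.09 -1.08  0.15] -11.5
1.12 [-0.36 -2.03  0.28] -21.8
0.94 [-0.8  -2.91  0.4 ] -32.1
0.76 [-1.39 -3.69  0.5 ] -42.4
0.58 [-2.11 -4.37  0.59] -52.7
0.4 [-2.94 -4.9   0.65] -63.0
0.22 [-3.85 -5.28  0.69] -73.3
0.04 [-4.81 -5.49  0.71] -83.7
0 [-5.03 -5.51  0.71] -85.9
```

```bash
python3 -m jog '[{"dp":[-0.1,-1.05,0.15],"twist":-10.5,"fingers":0},{"dp":[-0.35,-2,0.3],"twist":-21,"fingers":0},{"dp":[-0.8,-2.9,0.4],"twist":-31.5,"fingers":0},{"dp":[-1.4,-3.7,0.5],"twist":-42,"fingers":0},{"dp":[-2.1,-4.35,0.6],"twist":-52.5,"fingers":0},{"dp":[-2.95,-4.9,0.65],"twist":-63,"fingers":0},{"dp":[-3.85,-5.3,0.7],"twist":-73,"fingers":0},{"dp":[-4.8,-5.5,0.7],"twist":-83,"fingers":0}]'
python3 -m jog '[{"dp":[0,-0.4,0],"twist":0,"fingers":0},{"dp":[0,-0.4,0],"twist":0,"fingers":0}]'
python3 - <<'E'
from geo import *
o=env.get_obs();q=(D.T@(o['tool_pos']-mid))*1000;print(q,np.arctan2(q[1]-90,18-q[0]))
E
```

```text
time_s: 11.65
tool_pos: [0.5905, 0.1911, 0.1058]
tool_rot: [179.9, -0.0, 165.8]
force: [0.5, 1.5, -0.6]
grip_width: 0.0115
grasp_force: 4.0
time_s: 11.9
tool_pos: [0.5897, 0.1875, 0.1058]
tool_rot: [179.9, -0.0, 165.3]
force: [-0.7, 2.6, 1.0]
grip_width: 0.0116
grasp_force: 4.0
[-36.95004824  89.39417031  13.91345309] -0.011024651811281677
```

```bash
python3 -m jog '[{"dp":[0,0,0],"twist":0,"fingers":0.4},{"dp":[0,0,0],"twist":0,"fingers":0.4},{"dp":[0,0,0],"twist":0,"fingers":0.4},{"dp":[0,0,-4],"twist":0,"fingers":0.4},{"dp":[0,0,-8],"twist":0,"fingers":0.4},{"dp":[0,0,-10.5],"twist":0,"fingers":0},{"dp":[0,0,-10.5],"twist":0,"fingers":0},{"dp":[0,0,-10.5],"twist":0,"fingers":0}]'
python3 - <<'E'
from geo import *
c=cam('wrist');cv2.imwrite('pics/w4.png',c['pixels'])
for n,p in(('stud',stud(0)),('piv',W(18,90,4.5)),('ron',W(-6,-115,10))):print(n,proj(c,p))
h=cv2.cvtColor(c['pixels'],cv2.COLOR_BGR2HSV)
for a_,b_ in((22,34),(0,6)):
    q=cv2.inRange(h,(a_,140,100),(b_,255,255));n,l,s,k=cv2.connectedComponentsWithStats(q);print([(s[i],k[i]) for i in range(1,n) if s[i,4]>150])
t=W(-6,-115,10);print(t);t[2]=.2;delta(t,167.5)
E
```

```text
time_s: 12.9
tool_pos: [0.5893, 0.1862, 0.2093]
tool_rot: [-179.9, -0.1, 165.4]
force: [0.1, 0.1, 0.3]
grip_width: 0.0124
grasp_force: 0.0
stud (np.float64(259.47317827289424), np.float64(195.54142596664877))
piv (np.float64(261.34022574982754), np.float64(245.58414608197077))
ron (np.float64(56.906416794714374), np.float64(231.03003920073652))
[(array([ 230,  171,   61,   86, 3106], dtype=int32), array([259.69349646, 205.92176433]))]
[(array([  42,  197,   33,   43, 1206], dtype=int32), array([ 57.50497512, 218.57794362]))]
[ 0.57591788 -0.01882711  0.1062331 ]
dp cm [ -3.89 -20.16   0.91]  twist -2.1
```

View pics/w4.png

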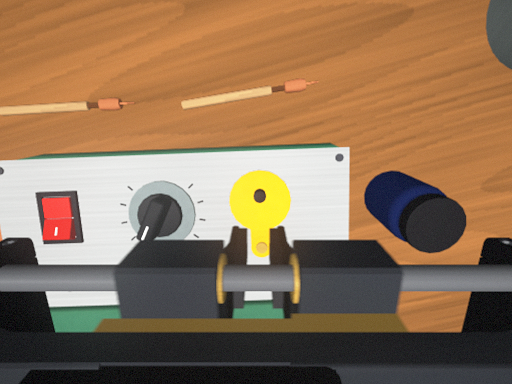

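The cover is shut, with the stud at (260,195) directly in line with the pivot at (261,246). The rocker's raised end is at about (57,231), as predicted, so I move there.

```bash
python3 -m jog '[{"dp":[-1,-5,0],"twist":-2,"fingers":0},{"dp":[-2,-10,0],"twist":-2,"fingers":0},{"dp":[-3,-15,0],"twist":-2,"fingers":0},{"dp":[-3.7,-20.1,0],"twist":-2,"fingers":0},{"dp":[-3.7,-20.1,0],"twist":-2,"fingers":0},{"dp":[-3.7,-20.1,0],"twist":-2,"fingers":0},{"dp":[-3.7,-20.1,0],"twist":-2,"fingers":0}]'
```

```text
time_s: 13.82
tool_pos: [0.5749, -0.0154, 0.2099]
tool_rot: [180.0, -0.1, 167.6]
force: [0.4, 0.5, -0.9]
grip_width: 0.0004
grasp_force: 0.0
```

```bash
python3 - <<'E'
from geo import *
delta(W(-8,-115,10),167.5);print(W(1,-115,5)[2])
E
```

```text
dp cm [ 1.000e-02 -3.100e-01  1.039e+01]  twist 0.1
0.10225597048666792
```

```bash
python3 -m jog '[{"dp":[0,-0.3,4],"twist":0,"fingers":0},{"dp":[0,-0.3,8],"twist":0,"fingers":0},{"dp":[0,-0.3,9.5],"twist":0,"fingers":0},{"dp":[0,-0.3,10.2],"twist":0,"fingers":0},{"dp":[0,-0.3,10.6],"twist":0,"fingers":0},{"dp":[0,-0.3,10.9],"twist":0,"fingers":0},{"dp":[0,-0.3,11.1],"twist":0,"fingers":0},{"dp":[0,-0.3,11.1],"twist":0,"fingers":0}]'; python3 -m jog '[{"dp":[0,0,0.2],"twist":0,"fingers":0},{"dp":[0,0,0.3],"twist":0,"fingers":0},{"dp":[0,0,0.3],"twist":0,"fingers":0}]'
```

```text
time_s: 14.82
tool_pos: [0.5757, -0.0196, 0.1029]
tool_rot: [179.9, 0.2, 167.4]
force: [-5.3, 2.1, 13.4]
grip_width: 0.0006
grasp_force: 6.8
time_s: 15.2
tool_pos: [0.5759, -0.0197, 0.1026]
tool_rot: [179.8, 0.2, 167.4]
force: [-11.7, 3.4, 28.1]
grip_width: 0.0003
grasp_force: 14.0
```

The rocker is at its stop. I lift away and check everything.

```bash
python3 -m jog '[{"dp":[0,0,-2],"twist":0,"fingers":0},{"dp":[0,0,-6],"twist":0,"fingers":0},{"dp":[0,0,-11],"twist":0,"fingers":0},{"dp":[-1,0,-13],"twist":0,"fingers":0},{"dp":[4,0,-14],"twist":0,"fingers":0},{"dp":[4,0,-14],"twist":0,"fingers":0},{"dp":[4,0,-14],"twist":0,"fingers":0}]'
python3 - <<'E'
from geo import *
c=cam('wrist');cv2.imwrite('pics/w5.png',c['pixels'])
E
```

```text
time_s: 16.08
tool_pos: [0.536, -0.0119, 0.2373]
tool_rot: [180.0, 0.1, 167.4]
force: [0.2, -1.0, -0.1]
grip_width: 0.0003
grasp_force: 0.0
```

View pics/w5.png

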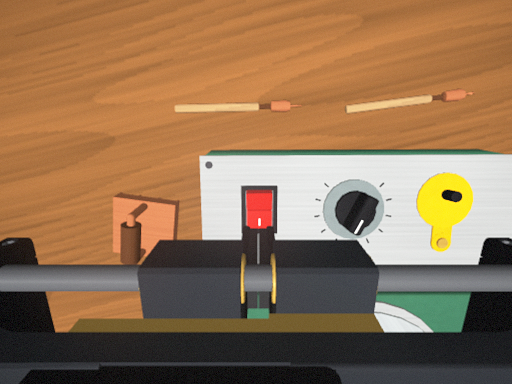

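The view shows the cover shut (disc at (445,200), arm at (441,243)) and the rocker at (259,208). I check the rocker's tilt by depth.

```bash
python3 - <<'E'
from geo import *
c=cam('wrist');h=cv2.cvtColor(c['pixels'],cv2.COLOR_BGR2HSV);q=cv2.inRange(h,(0,140,80),(6,255,255));q[:180]=0;q[:,:240]=0;q[:,280:]=0;q[235:]=0
v,u=np.nonzero(q);P=((pts(c,u,v)-mid)@D)*1000
for a,b in((-40,-32),(-32,-24),(-24,-16),(-16,-8),(-8,2)):
    s=P[(P[:,0]>a)&(P[:,0]<b)];print(a,len(s),np.median(s[:,2]) if len(s) else None)
E
```

```text
-40 207 12.885136606646642
-32 172 10.177575867931601
-24 173 7.109118966329443
-16 168 6.4241725700095795
-8 155 6.6225915142432825
```

The down-slope half is raised and the up-slope half is flat at deck level, so the rocker is on. I hand the job in.

```bash
python3 -c "
from cell import env
print(env.sign_off())"
```

```text
the job is handed in; nothing more can be done
None
```

The job is handed in at about 16 s on the robot clock: the camera and depth checks show the reset key fully in, the cover shut over the well and the rocker on, and I saw no sign that the thermostat or anything else moved; the sign-off gave no verdict.

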